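Unpin the jig carrier and index it to the next station

TASK

Pull the spring clip by its loop sideways out of the cross-drilled lock pin and leave it lying on the grey ledge, clear of the pin; the pin then drops and frees the jig carrier. Push the carrier along its rail to the next station so that the station's spring roller sits in the notch in the carrier's side, and stop there. Leave the other things on the bench where they are.

Things in the scene. Friction and masses are not known exactly. Their poses are not given: they have to be found in the camera images.
- slide: Fixed slide unit: dark steel base plate 255 x 440 mm, 12 mm thick, with an aluminium rail 45 mm wide along its own y, top 56 mm above the bench. Origin: on the bench under the rail's middle. Own +y along the rail, the way the carrier has to go; x across it, -x being the robot's side; z up.
- ledge (a point): Middle of the grey ledge's top face, beside the start of the rail, 74 mm above the bench, flush with the carrier's ear. Ledge 90 mm (x) by 170 mm (y), with a lip 6 mm high and 4 mm thick on its -x edge and its -y end. Axes as the slide's. The clip's loop lies on it at the start; the clip is to be left on it.
- carrier (a joint): Travel (m) along the slide's +y of the steel carrier: 0 at the start, where the pin locks it with some 2 mm of play; end stop at 0.22; friction about 1.5 N. Plate 90 mm across and 110 mm along the rail, top 74 mm above the bench, a work piece bolted on it (56 x 52 mm, top 104 mm), an ear with the pin's hole on its -x side (56 mm along the rail), a notch in the middle of its +x side.
- carrier_mid (a point): Point on the carrier's centre line, mid-length (in line with the side notch), on the plate's top face, 74 mm above the bench. Axes as the slide's.
- end_plate (a point): Centre of the outer (-y) face of the upright steel end plate at the carrier's -y end: 64 mm wide across the rail, 12 mm thick along it, from 74 to 114 mm above the bench. Push this face towards +y, or pinch the plate; 29 mm are free between plate and work piece.
- lock_pin (a joint): How far (m) the upright cross-drilled lock pin (steel, 24 mm diameter, standing up through the carrier's ear) has gone down. About 0: held up by the clip, the carrier is locked. When the clip's leg is out of its hole, a spring (6 N) drops it by itself to 0.036, below the ear, and the carrier is free.
- pin_top (a point): Centre of the lock pin's top face, 94 mm above the bench while locked, 59 mm when dropped. At slide x -85, y -90 mm. The cross hole runs along the slide's y, just over the ear's top.
- clip_loop (a point): Centre of the clip's round loop, 78 mm above the bench; 66 mm outside, 48 mm clear inside, so a finger can enter from above. Clip: 8 mm steel wire, 137 mm long, lying flat. Own +y points to the pin, 76 to 80 mm away, z up. Pull towards own -y with 5 to 15 N: the leg leaves the hole after 34 to 40 mm and lies clear after 50 mm; the ledge has room for some 85 mm.
- clip_tip (a point): End of the clip's straight leg, which runs along own y through the pin's cross hole; 104 mm along own +y and 10 mm along own +x from the loop's centre. A springy bowed leg beside it (own -x) passes round the outside of the pin and snaps off it when pulled.
- station: The next station: grey block fixed beside the rail on its +x side, 56 mm along the rail, with a small upright index fin (top 102 mm above the bench) and the roller. 90 to 150 mm on from the carrier's start, different each time. Origin: on the bench under the rail's centre line, in line with fin and roller; axes as the slide's. The carrier is there when carrier_mid is level with it along the rail.
- roller (a joint): How far (m, 0 to 0.009) the station's spring roller is pushed back. Steel, 22 mm diameter, upright axis, 60 to 72 mm above the bench. It rides on the carrier's side (about 0.0045) and snaps into the notch (about 0) at the station; running onto it takes 15 to 20 N, riding on about 5 N, and from about 5 mm either side it draws the carrier in.
- bush_center (a point): Bystander: flanged steel bush, 52 mm diameter, 40 mm tall, standing on the base plate of the slide (under the path of the ear); its centre.
- oil_center (a point): Bystander: grey bottle, 60 mm diameter, 170 mm tall; its centre.
- wrench_grip (a point): Bystander: wrench lying on the bench.
- driver_grip (a point): Bystander: screwdriver lying on the base plate of the slide, on its +x side.
- vblock: Bystander: dark steel vee block 70 x 50 x 44 mm; origin under its centre.
- tin: Bystander: open aluminium cup, 72 mm diameter, 90 mm tall; origin under its centre.
Things that resemble listed ones, but are neither listed nor needed, are in the scene too. What is shaped like the part that bears clip_loop but orange or red is not meant.

How it is judged:
By the outcome, as a careful person would: the job done as asked, in the order asked, and still so for the second after the job is handed in, with the robot touching nothing.
It also fails if it takes over 40 s, if anything falls off the work surface, if the arm or the gripper's body presses on something with over 40 N, if the wrist force passes 120 N, or if a joint passes its speed limit or range.

ROBOT

A 7-joint arm with a two-finger parallel gripper is mounted at the origin on the work surface. World frame = base frame: x ahead of the robot, y to its left, z up, the work surface at z = 0. Lengths are in m, angles in rad, forces in N, time in s.
With the tool pointing down it reaches from about 0.425 to 0.95 m from the base axis. Payload 4.7 kg.
Tool frame: the origin (TCP) lies on the centre line of the jaws, within the pads' length; the fingertips stand robot.nose_length ahead of it and the grasp point (between the pads) lies 8 mm behind it (robot.nose_length is the distance from the TCP to the fingertips, in m); z points along the fingers, y is the line along which they close (so a half turn about z gives the same grasp; the last joint's range is limited). The gripper opens to 85 mm and grips with 20 to 120 N. Pads are 22 mm wide; open, the fingers measure 114 mm over their backs; the gripper's body (76 mm by 85 mm) begins 54 mm behind the grasp point. The pads swing forward as they close: fully open they stand 13 mm farther back than shut.
Start: joints at [-1.24, 0.469, -0.049, 1.532, 0.024, 1.141, -0.082], TCP at [0.238, 0.632, 0.242] pointing down, gripper open.
Joint ranges: [-2.59, 2.59], [-0.33, 1.99], [-1.39, 1.29], [0.1, 2.45], [-1.04, 4.18], [0.21, 1.99], [-2.66, 2.66]. Speed limits (rad/s): [2.57, 2.57, 3.14, 3.14, 3.14, 3.14, 3.14].

INTERFACE

Orientations are given as [roll, pitch, yaw] about the fixed x, y, z axes, in that order (R = Rz(yaw) Ry(pitch) Rx(roll)).
In Python, from plant import robot gives the robot as it stands. Calls block until the motion is done:
- robot.goto(position, orientation): joint-space move of the TCP to a pose.
- robot.move_straight(position, vel=0.15, attitude=None, contact_N=None): straight line of the TCP; attitude=None keeps the orientation; vel is the mean speed in m/s. With contact_N (N) it stops when the force on the tool has changed by that much, and returns True; else False.
- robot.move_joints(angles): joint-space move.
- robot.grip(opening, strength=None): opening from 0.0 (shut) to 1.0 (fully open); strength is the grip in N (None keeps the last); returns when the fingers have stopped.
- robot.sleep(seconds).
- robot.inverse_kinematics(position, orientation): joint angles nearest the present ones, or None.
- robot.sense(): the state.
- robot.grab_frame(name): name is "scene" or "top" or "wrist"; returns a dict with "image" (400x640x3 uint8, red, green, blue), "range_z" (400x640 float32, m along the optical axis (not along the pixel's ray), 0 where there is no reading), "fx", "fy", "cx", "cy" (pixels), "R" (3x3) and "t" (3): a world point X has camera coordinates R X + t. Camera axes: x right, y down, z forward; pixel columns grow to the right and rows downward; lengths in m; the calibration is good to about 2 mm. A picture is of the moment at which its call begins.
A pose or a line that the arm cannot do raises robot.IKError and nothing moves.
- robot.close_job(): hands the job in; it is judged then, once.
The state is a dict: "t": time; "joint_pos": joint angles; "joint_velocities": joint speeds; "effort": joint torques, N m; "tcp_pos": TCP position; "tcp_rot": TCP orientation; "wrist_force": force on the tool from outside, world axes, zero at the start; "torque": the same for the moment, N m; "opening": opening from 0.0 (shut) to 1.0 (fully open); "gripper_force": force on a finger pad.
Only numpy, scipy, OpenCV 4.12 (cv2) and the standard library are available. Lean on these libraries where they do the work, as an engineer would, in place of code of your own. Each camera call takes 0.05 s, during which the arm holds its last target. There are 200 camera calls.

## Working session

There is one attempt and no reset: what is moved stays moved. The work goes in short steps, each a Python script; the robot and the scene stay as the last script left them, time stands still between calls to the robot, and variables do not carry over. Pictures are saved under pics/ and viewed, at most 10 in all, crops included, and the job is handed in when it is done.

```bash
ls; mkdir -p pics
cat > h.py <<'E'
import numpy as np,cv2,pickle
from plant import robot
def snap(n,fn):
    f=robot.grab_frame(n); pickle.dump(f,open(f'{fn}.pkl','wb')); cv2.imwrite(f'pics/{fn}.png',f['image'][:,:,::-1]); return f
def ray(f,u,v,z):
    R,t=np.array(f['R']),np.array(f['t']); c=-R.T@t
    d=R.T@np.array([(u-f['cx'])/f['fx'],(v-f['cy'])/f['fy'],1]); return c+d*(z-c[2])/d[2]
def proj(f,X):
    p=np.array(f['R'])@np.array(X)+np.array(f['t']); return f['fx']*p[0]/p[2]+f['cx'],f['fy']*p[1]/p[2]+f['cy']
def cloud(f):
    Z=f['range_z']; v,u=np.mgrid[:Z.shape[0],:Z.shape[1]]
    P=np.stack([(u-f['cx'])/f['fx']*Z,(v-f['cy'])/f['fy']*Z,Z],-1); return (P-np.array(f['t']))@np.array(f['R'])
E
python3 - <<'E'
from h import *
for n in('top','scene'):
    f=snap(n,n+'0'); print(n,-np.array(f['R']).T@f['t'])
s=robot.sense(); print(s['t'],s['tcp_pos'],s['tcp_rot'],robot.nose_length)
E
```

```text
pics
top [ 0.13327991 -0.03349793  1.79560892]
scene [ 1.14900922 -0.81538518  0.7284404 ]
0.1 [0.23742141 0.63132114 0.24134121] [-3.13980160e+00  8.87960245e-07  2.78187183e+00] 0.011
```

View pics/top0.png

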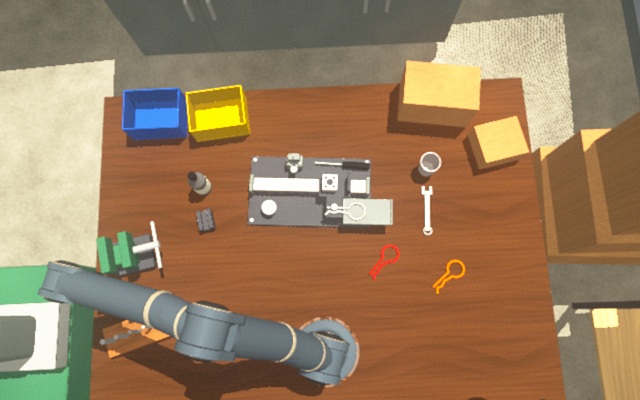

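View pics/scene0.png

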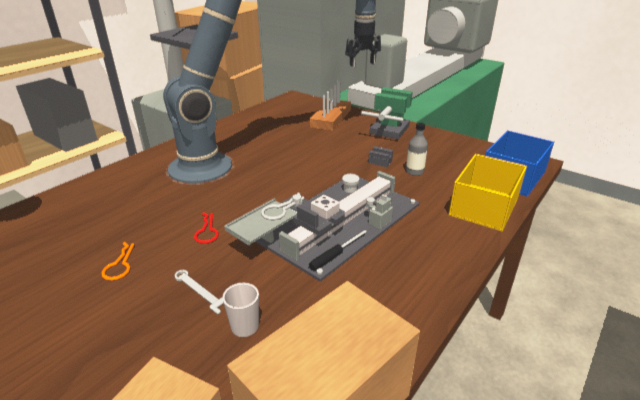

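The top view shows the slide with the carrier's work piece at (330,182), station (294,162) and the grey clip's loop at (356,211) on the grey ledge. Candidates for the clip: steel loop (356,211), red (385,260), orange (452,270). I choose the steel one, because it runs to the pin at (335,209), and check it from close by.

Run:
```python
from h import *
f=pickle.load(open('top0.pkl','rb'))
for n,u,v,z in [('loop',356,211,.078),('pin',335,209,.094),('wp',330,182,.104),('station',294,162,.102),('bl',251,224,.012),('br',391,226,.074),('tl',251,158,.012),('tr',370,158,.012)]:
    print(n,ray(f,u,v,z).round(3))
l=ray(f,345,195,.08)
robot.goto([l[0]-.03,l[1],.36],[np.pi,0,np.pi/2])
s=robot.sense();print(s['t'],s['tcp_pos'],s['joint_pos'])
w=snap('wrist','w1'); print(-np.array(w['R']).T@w['t'])
im=cv2.resize(f['image'][140:240,235:405,::-1],None,fx=4.5,fy=4.5,interpolation=cv2.INTER_CUBIC); cv2.imwrite('pics/topcrop.png',im)
```

```text
loop [ 0.467 -0.131  0.078]
pin [ 0.474 -0.058  0.094]
wp [ 0.568 -0.046  0.104]
station [0.647 0.076 0.102]
bl [0.451 0.244 0.012]
br [ 0.409 -0.248  0.074]
tl [0.697 0.24  0.012]
tr [ 0.675 -0.198  0.012]
2.85 [ 0.49519352 -0.09451949  0.35978441] [-0.60343485  0.09937121  0.78400624  1.79545607 -0.07305309  1.27677542
  0.20140815]
[ 0.49507917 -0.01005831  0.49256001]
```

View pics/w1.png

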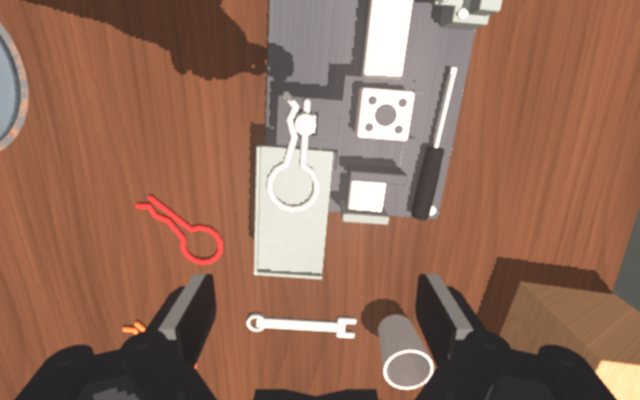

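The close view shows the steel clip: loop at (293,186), with its legs round the pin at (306,124). The work piece is at (385,114), the dark end plate near (378,178), and the red clip (203,244) lies apart. Next I measure with the depth image.

Run:
```python
from h import *
w=pickle.load(open('w1.pkl','rb')); C=cloud(w); Z=C[...,2]; I=w['image']
def comps(m,amin=15):
    n,l,s,c=cv2.connectedComponentsWithStats(m.astype(np.uint8))
    for i in range(1,n):
        if s[i,4]>=amin:
            P=C[l==i]; r=cv2.minAreaRect((P[:,:2]*1000).astype(np.float32))
            print(s[i,:5],c[i].round(0),'rect',np.round(r[0],1),np.round(r[1],1),round(r[2],1),'z',np.median(P[:,2]).round(4))
V=w['range_z']>0
v,u=np.mgrid[:400,:640]; V&=(v<290)&(u>230)&(u<520)
for a,b in((.067,.0765),(.0765,.085),(.086,.1),(.1,.108),(.109,.12),(.05,.062)): print(a,b);comps(V&(Z>a)&(Z<b),25)
# loop hole + bright ring in colour
g=I.min(2); m=((g>190)&(u>255)&(u<325)&(v>155)&(v<220)).astype(np.uint8)
cs,h=cv2.findContours(m,cv2.RETR_CCOMP,cv2.CHAIN_APPROX_NONE)
for c in cs:
    if len(c)>30:
        e=cv2.fitEllipse(c); print('ell',np.round(e[0],1),np.round(e[1],1),ray(w,*e[0],.080).round(4))
for p in [(306,124),(367,196),(366,218),(378,178),(385,114),(463,14)]: print(p,C[p[1],p[0]].round(4))
```

```text
0.067 0.0765
[471   0  20  16  78] [477.   9.] rect [667.6  59.9] [ 9.8 23.2] 53.9 z 0.0715
[ 293   76  131  102 5176] [361. 126.] rect [540.3 -60.5] [110.  146.2] 85.8 z 0.0752
[277  96  15  50 507] [283. 122.] rect [458.2 -54.6] [55.7 15.7] 86.9 z 0.0753
[295 134   7  13  53] [298. 141.] rect [474.5 -76.5] [14.7  5.9] 82.9 z 0.0753
[ 258  145   75  131 5590] [293. 219.] rect [ 466.  -169.7] [168.1  89. ] 86.4 z 0.0753
[ 273  148   40   58 1252] [293. 183.] rect [ 464.2 -124.6] [49.  67.3] 20.0 z 0.0753
[342 213  47  12 399] [365. 219.] rect [ 559.4 -178. ] [12.4 59.8] 85.6 z 0.0692
0.0765 0.085
[475   0  22  14  80] [481.   9.] rect [668.2  59.2] [ 9.2 22.8] 57.4 z 0.0812
[ 265   92   55  121 1638] [293. 163.] rect [475.5 -96.1] [138.1  67.2] 76.1 z 0.0825
[303  99   8  16 102] [307. 106.] rect [484.7 -37.4] [15.6  7.9] 83.9 z 0.0823
[254 146  68 134 785] [269. 234.] rect [ 464.3 -171.4] [170.7  89.4] 85.8 z 0.0812
[347 162  52  11  85] [369. 166.] rect [ 562.7 -105.4] [61.6  9.1] 4.3 z 0.0809
0.086 0.1
[479   0  23  12 248] [490.   5.] rect [671.   62.1] [10.2 22.4] 89.8 z 0.0888

[... 525 characters left out ...]
   50   80 3172] [387.  38.] rect [575.1  33.7] [82.4 45.4] 85.7 z 0.0571
[434   0  55  26 644] [463.  13.] rect [654.1  61.7] [22.6 61.8] 86.1 z 0.0588
[310 112   8  22  43] [315. 120.] rect [492.6 -57.7] [ 8.3 24.8] 0.6 z 0.061
[ 342  181   46   35 1103] [366. 198.] rect [ 559.1 -153.2] [59.3 44.5] 0.5 z 0.0573
ell [290.3 187.8] [73.6 80.7] [ 0.4644 -0.1334  0.08  ]
ell [293.5 187.1] [37.  38.9] [ 0.4683 -0.1324  0.08  ]
ell [274.2 168.5] [ 6.7 23.2] [ 0.4457 -0.1094  0.08  ]
(306, 124) [ 0.4844 -0.0556  0.0937]
(367, 196) [ 0.5616 -0.1508  0.0577]
(366, 218) [ 0.5598 -0.1761  0.071 ]
(378, 178) [ 0.5639 -0.1113  0.1153]
(385, 114) [ 0.5685 -0.0434  0.1072]
(463, 14) [0.6542 0.0583 0.0638]
```

```bash
cat >> h.py <<'E'
TH=.0735; OY=np.array([np.sin(TH),np.cos(TH),0]); OX=np.array([np.cos(TH),-np.sin(TH),0]); ATT=[np.pi,0,np.pi/2-TH]
E
python3 - <<'E'
from h import *
L=np.array([.4683,-.1324,0])
robot.grip(0.0,40)
robot.goto(L+[0,0,.13],ATT)
f0=robot.sense()['wrist_force']
hit=robot.move_straight(L+[0,0,.0875],vel=.05,contact_N=4)
s=robot.sense(); print(s['t'],hit,s['tcp_pos'],s['wrist_force']-f0)
if not hit or s['tcp_pos'][2]<.0895:
    if hit: robot.move_straight(s['tcp_pos']+[0,0,.0015],vel=.05)
    z=robot.sense()['tcp_pos'][2]
    for d in (.02,.045,.074):
        p=L-OY*d; p[2]=z
        robot.move_straight(p,vel=.06); s=robot.sense(); print(s['t'],s['tcp_pos'],s['wrist_force']-f0)
    p=L-OY*.064; p[2]=z; robot.move_straight(p,vel=.06)
    robot.move_straight(p+[0,0,.1],vel=.15)
    snap('wrist','w2'); print(robot.sense()['t'])
    snap('scene','s2')
E
```

```text
5.6 False [ 0.46846673 -0.13255884  0.08766814] [ 0.513823   -0.29964207 -0.15548133]
6.0833 [ 0.46678966 -0.15168251  0.08768867] [-0.50663113  4.27466145  0.58180927]
6.65 [ 0.46492416 -0.1772475   0.08769387] [-0.16034472  3.31815464 -0.28130924]
7.2833 [ 0.4626851  -0.20675671  0.08764207] [-0.55527899 -0.4436261  -0.67438945]
8.4667
```

View pics/w2.png

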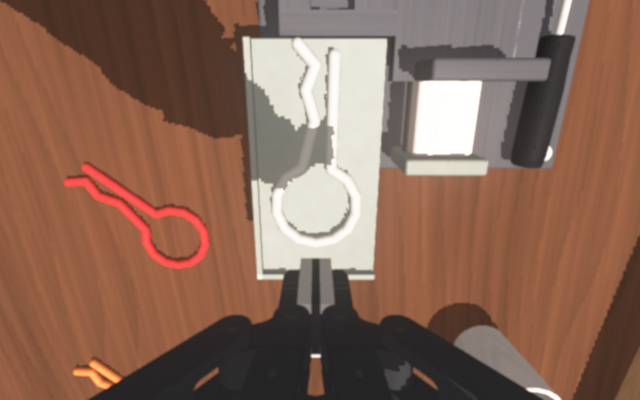

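The clip lies wholly on the ledge, loop at (316,205) and leg end at (334,52), clear of the ear. Next I look at the pin and the station.

Run:
```python
from h import *
robot.goto([.58,-.06,.33],ATT)
w=snap('wrist','w3'); print(robot.sense()['t'])
C=cloud(w); Z=C[...,2]; V=w['range_z']>0; v,u=np.mgrid[:400,:640]; V&=(v<290)
for a,b in((.05,.0645),(.066,.0765),(.086,.098),(.098,.109),(.109,.12)):
    print(a,b); n,l,s,c=cv2.connectedComponentsWithStats((V&(Z>a)&(Z<b)).astype(np.uint8))
    for i in range(1,n):
        if s[i,4]>40:
            P=C[l==i]*1000; r=cv2.minAreaRect(P[:,:2].astype(np.float32))
            print(s[i,:5],'rect',np.round(r[0],1),np.round(r[1],1),round(r[2],1),'s',np.round(OY[:2]@r[0],1),'x',np.round(OX[:2]@r[0],1),'z',np.median(P[:,2]).round(1))
```

```text
9.4833
0.05 0.0645
[ 266    0   70  113 4780] rect [569.3  46. ] [110.2  76.1] 85.7 s 87.7 x 564.4 z 57.2
[365   0  25  11 220] rect [651.1  89.8] [10.  23.6] 85.6 s 137.4 x 642.8 z 59.7
[349  20  61  28 788] rect [653.3  62.9] [24.4 63.2] 85.8 s 110.7 x 646.9 z 59.3
[220 153  24  21 450] rect [481.3 -59.8] [24.1 24.8] 85.7 s -24.3 x 484.4 z 61.5
[284 223  48  26 943] rect [ 560.1 -157.5] [32.7 59.4] 87.5 s -116.0 x 570.2 z 57.4
0.066 0.0765
[347   0  61  38 739] rect [649.9  75.8] [33.2 61.6] 85.3 s 123.3 x 642.6 z 72.5
[  185   112   164   178 12051] rect [ 517.3 -114.9] [218.6 185.3] 86.4 s -76.6 x 524.3 z 75.3
[284 248  49  10 444] rect [ 559.7 -177.9] [12.4 59.6] 85.4 s -136.3 x 571.2 z 69.2
0.086 0.098
[392   0  26  36 725] rect [672.2  72.1] [29.6 22.5] 85.9 s 121.3 x 665.1 z 89.1
[281 125  53   4  97] rect [572.5 -20.5] [ 2.8 53.5] 82.9 s 21.6 x 572.4 z 93.9
[279 203  57   5 210] rect [ 564.9 -107.1] [ 1.6 62.4] 85.6 s -65.3 x 571.3 z 91.6
0.098 0.109
[400   6  17   7 100] rect [672.4  77.3] [ 4.3 14. ] 85.0 s 126.5 x 664.9 z 102.9
[ 278  127   56   51 2771] rect [569.3 -46. ] [51.7 56. ] 85.8 s -4.0 x 571.1 z 105.3
[278 207  59   5 194] rect [ 565.1 -107.1] [ 2.  63.1] 84.9 s -65.3 x 571.4 z 103.5
0.109 0.12
[276 211  61  12 710] rect [ 564.1 -112.3] [11.9 63.4] 86.0 s -70.6 x 570.8 z 115.1
```

View pics/w3.png

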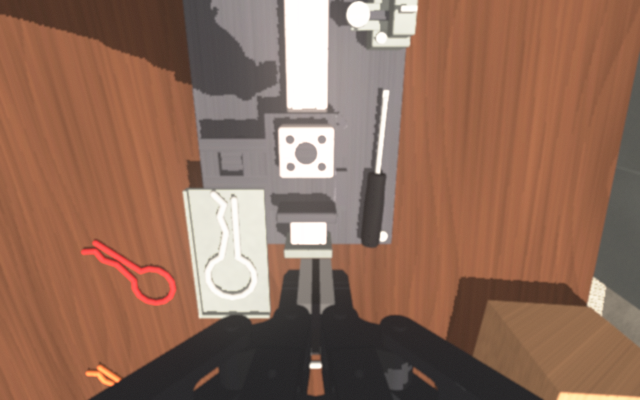

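The pin has dropped (top at z 61 mm, pixel (231,161)), the clip is clear, and the fin at (408,9) is about 148 mm on. Next I push most of the way and measure again.

```bash
cat >> h.py <<'E'
XC=.571
def at(s,z,x=XC): 
    p=OX*x+OY*s; p[2]=z; return p
def meas(w):
    C=cloud(w); Z=C[...,2]; V=w['range_z']>0; v,u=np.mgrid[:400,:640]; V&=(v<300); X=C@OX; S=C@OY; r={}
    for k,m in dict(fin=(Z>.0985)&(Z<.107)&(abs(X-.665)<.013),wp=(Z>.1)&(Z<.1085)&(abs(X-XC)<.029),plate=(Z>.1105)&(Z<.12)&(abs(X-XC)<.033)).items():
        n,l,s,c=cv2.connectedComponentsWithStats((m&V).astype(np.uint8))
        if n<2: continue
        i=1+s[1:,4].argmax(); q=cv2.minAreaRect((C[l==i][:,:2]*1000).astype(np.float32)); r[k]=(round(float(OY[:2]@q[0]),1),np.round(q[1],1),int(s[i,4]))
    return r
E
python3 - <<'E'
from h import *
robot.goto(at(-.112,.16),ATT)
robot.move_straight(at(-.112,.098),vel=.1)
f0=robot.sense()['wrist_force']
hit=robot.move_straight(at(-.07,.098),vel=.04,contact_N=3)
s=robot.sense(); print(s['t'],hit,s['tcp_pos']@OY,s['wrist_force']-f0)
if hit:
    sc=s['tcp_pos']@OY
    hit=robot.move_straight(at(sc+.075,.098),vel=.05,contact_N=30)
    s=robot.sense(); print(s['t'],hit,s['tcp_pos']@OY,s['wrist_force']-f0)
print(meas(snap('wrist','w4')))
E
```

```text
12.25 False -0.0697210588020821 [-1.00179808  0.69800327 -0.96846881]
{'wp': (13.7, array([50.6, 56.4]), 25520), 'plate': (-54.8, array([18. , 64.3]), 6078)}
```

Run:
```python
from h import *
f0=robot.sense()['wrist_force']
for t in (-.01,.015,.042):
    robot.move_straight(at(t,.098),vel=.05)
    s=robot.sense(); print(s['t'],s['tcp_pos']@OY,s['wrist_force']-f0)
w=snap('wrist','w5'); print(meas(w))
```

```text
13.65 -0.00986165429755004 [-0.26762962  0.35634543 -0.06415182]
14.3 0.009944182513184604 [ -1.56675841 -12.15055781  -1.0153186 ]
14.9917 0.041716098435776 [-0.91636717 -3.91796571  1.63084633]
{'fin': (127.0, array([ 3.9, 15.9]), 640), 'wp': (124.9, array([51.2, 56.4]), 25583), 'plate': (56.5, array([18. , 64.2]), 6033)}
```

View pics/w5.png

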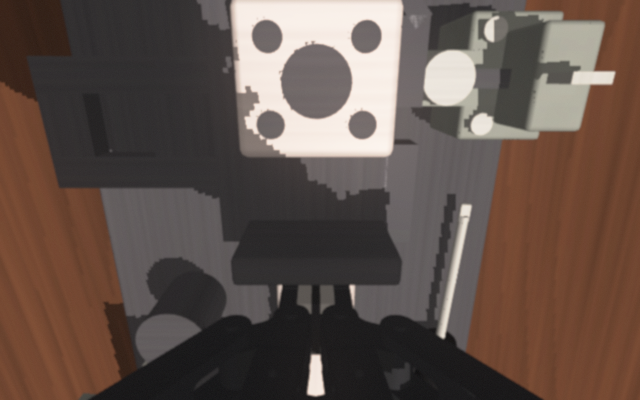

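The roller at (450,78) rides on the carrier's side, and the notch near (403,142) is about 20 mm short of it. I make the last push slowly.

Run:
```python
from h import *
for t in (.053,.0565,.0592):
    robot.move_straight(at(t,.098),vel=.02)
    s=robot.sense(); print(s['t'],s['tcp_pos']@OY,s['wrist_force'])
robot.sleep(.3); print(meas(snap('wrist','w6')))
```

```text
15.7417 0.05227568917253082 [ 0.04991956 -5.67271895  0.72976967]
16.0667 0.05745366780286441 [-0.02183916 -2.36430059  1.29502924]
16.35 0.06066821395351107 [-0.69201043  0.314393   -0.35198639]
{'fin': (127.1, array([ 4.3, 15.1]), 611), 'wp': (143.6, array([49.3, 56.4]), 24795), 'plate': (75.2, array([19.6, 64.1]), 6251)}
```

View pics/w6.png

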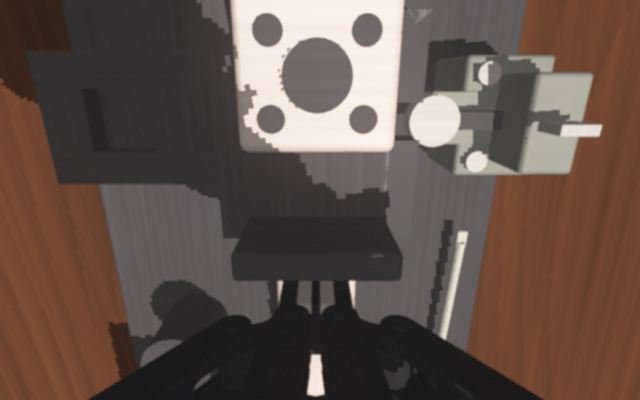

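Roller (434,121) now sits in the notch, and the push force has gone to zero. I back off and verify.

Run:
```python
from h import *
robot.move_straight(at(.035,.098),vel=.08)
robot.move_straight(at(.03,.30),vel=.2)
w=snap('wrist','w7'); print(meas(w)); print(robot.sense()['t'])
C=cloud(w); x=C@OX; s=C@OY
m=(abs(C[...,2]-.0725)<.002)&(abs(x-.632)<.02)&(w['range_z']>0)
m=m&(abs(s-.127)<.03); n,l,st,c=cv2.connectedComponentsWithStats(m.astype(np.uint8))
for i in range(1,n):
    if st[i,4]>30: q=cv2.minEnclosingCircle((C[l==i][:,:2]*1000).astype(np.float32)); print(OX[:2]@q[0],OY[:2]@q[0],q[1],st[i,4])
```

```text
{'fin': (126.7, array([ 3.4, 14.3]), 88), 'wp': (145.1, array([51.7, 56.1]), 4375), 'plate': (78.0, array([11.6, 63.8]), 1008)}
18.3583
625.3646802714926 125.70712923301137 14.276468276977539 446
```

View pics/w7.png

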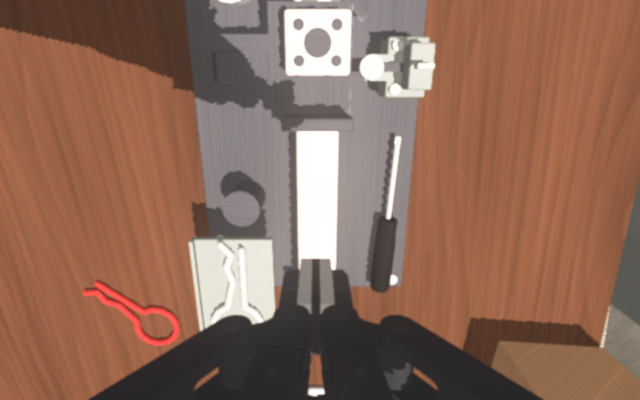

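The carrier stands level with the fin (127.0 against 126.7 mm along the rail). The roller (372,67) is in the notch and the clip still lies on the ledge.

```bash
python3 -c "
from plant import robot
print(robot.close_job())"
```

```text
the job is handed in; nothing more can be done
None
```

The job is handed in: the clip lies on the ledge clear of the pin, the pin has dropped, and the carrier sits at the station with the roller in its notch, at about 18.4 s of the 40 s allowed.

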